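# Tuck the long cassette behind the keeper post and bolt it in

### The arm

A 6-joint arm with a two-finger parallel gripper is mounted at the origin on a cart in front of the work surface, level with it; the furniture and walls round the work are solid. World frame = base frame: x ahead of the robot, y to its left, z up, the work surface at z = 0. Lengths are in m, angles in rad, forces in N, time in s.
With the tool pointing down it reaches from about 0.25 to 0.775 m from the base axis. Payload 4 kg.
Tool frame: the origin (TCP) lies midway between the tips of the shut fingers; the grasp point (between the pads) lies 19 mm behind it; z points along the fingers, y is the line along which they close (so a half turn about z gives the same grasp; the last joint's range is limited). The gripper opens to 85 mm and grips with 20 to 120 N. Pads are 22 mm wide; open, the fingers measure 114 mm over their backs; the gripper's body (76 mm by 85 mm) begins 54 mm behind the grasp point. The pads swing forward as they close: fully open they stand 13 mm farther back than shut.
Start: joints at [-1.355, 0.087, 1.371, -0, 1.684, -0.103], TCP at [0.172, -0.522, 0.231] pointing down, gripper open.
Joint ranges: [-3.1, 3.1], [-0.76, 2.03], [0.27, 2.55], [-1.08, 4.22], [0.17, 2.65], [-2.57, 2.57]. Speed limits (rad/s): [2.79, 2.79, 3.14, 3.14, 3.14, 3.14].

### API

Orientations are given as a 3x3 rotation matrix whose columns are the frame's x, y, z axes.
In Python, from bench import arm gives the robot as it stands. The module is installed in compiled form; this text tells all that it offers.
- The arm moves only by the tool arm_command, never from a script. Its argument "series" is a list of rows, each a list of 3 entries, a list of its own where there are three numbers: the gripper's target within -1 to 1 (fully open at 1, half-way at 0, shut at -1), then the shift along the tool's x, y, z scaled (see below), then the turn, a rotation vector about the tool's x, y, z scaled (see below). A call has 1 to 5 rows; each row is the pose to reach, as a shift and turn from the pose commanded when the call began, along the tool's axes at that moment, turning the shorter way round; what a row does not reach only later rows make up. The controller multiplies each number of a shift by 0.4 m and each number of a turn by 360 degrees. A row lasts 1/10 s, in which the tool goes at most 50 mm and 8.59 degrees, less where a joint would pass 70% of its speed; a pose out of reach is approached as far as the arm can. A call with a number of a shift or a turn outside -1 to 1 is refused whole. A call with a gripper value outside its range is refused whole. The fingers move at their own pace and stop on an object; the grip force is fixed at half the most. Time passes only in rows, so rows that repeat a pose let the fingers close. It gives the time, the measured TCP pose, the force, the opening and the grip force at its end, in the units of the state.
- arm.state(): the state, without advancing time (a new reading comes with each control period).
- arm.get_image(name): name is "scene" or "top" or "wrist"; returns the picture (420x560x3 uint8, red, green, blue); there is no depth.
- arm.calibration(name): a dict with "fov_y" (degrees; the focal length in pixels is half the picture's height over the tangent of half this angle, whatever the lens; pixels are square), "cx", "cy" (the principal point, pixels), "origin" and "attitude" of the camera in the world; the wrist camera has in their place "T_tool_cam" (4x4, takes a point from camera to tool coordinates, whose origin is the TCP and whose axes are the flange's). Camera axes: x right, y down, z forward; pixel columns grow to the right and rows downward; lengths in m; the calibration is good to about 2 mm. A picture is of the moment at which its call begins: read the wrist's pose just before it. calibration takes no time and is no camera call.
- arm.job_done(): hands the job in; it is judged then, once.
Trained networks look in the newest picture that a camera, given by its name, has taken for a name from the list of things; names that differ only in an ending like _2 or _b are one class to them, and where a whole thing is asked for, a point or a joint stands for the part that bears it (a point fixed in the world has none). Each returns a list of dicts, best first, with "p" (0 to 1); they miss things now and then, are a little off and sometimes report something else, mostly with a low value. They report only what shows in the picture. A call takes as long as a camera call.
- arm.masks_of(camera, target): "region" (420x560 bool, what is visible of it) and "point" ([column, row] in pixels, amid what is visible of it).
The state is a dict: "t": time; "q": joint angles; "dq": joint speeds; "tau": joint torques, N m; "tool_pos": TCP position; "orientation": TCP orientation; "contact_force": force on the tool from outside, world axes, zero at the start; "wrist_torque": the same for the moment, N m; "width": finger opening in m; "grip_force": force on a finger pad.
Only numpy, scipy, OpenCV 4.12 (cv2) and the standard library are available. Lean on these libraries where they do the work, as an engineer would, in place of code of your own. Each camera call takes 0.05 s, during which the arm holds its last target. There are 200 camera calls.

### The job

Load the long steel instrument cassette into the bay at the back of the loading rack by pushing it across the deck with the fingertips: angle its right end in behind the keeper post, then swing its left end in until the cassette lies flush along the back fence. Then push the bolt's black knob fully to the right so that the bolt bars the left end. Push gently, never pinch or lift the cassette, and leave the cups, the dish, the bottle and the forceps where they are.

Things in the scene. Friction and masses are not known exactly. Their poses are not given: they have to be found in the camera images.
- rack: fixed loading rack of stainless sheet, 280 (x) x 440 (y) mm, on the table; origin at its centre on the table; x points to the back (away from the robot), y to the left. Flat deck 20 mm above the origin, front edge open but for two 16 mm spigots at x = -128, y = +-207 mm. Back fence: inner face x = +128 mm; the walls are 6 mm thick, their tops 61 mm above the table
- keeper_post (a point): top centre of the keeper post, a fixed upright steel pin of 14 mm diameter, 64 mm above the deck, that stands 92 mm in front of the back fence and 60 mm from the right stop of the bay
- cassette: loose closed steel instrument cassette with a perforated lid, a smooth box 56 (x) x 240 (y) x 46 (z) mm, 0.35 to 0.6 kg, standing on the deck; origin at the centre of its underside, its y along its length with +y to its left end. It slides on the deck with a friction of a few newtons
- right_end (a point): centre of the cassette's right end face (-y), 23 mm above its underside
- left_end (a point): centre of the cassette's left end face (+y), 23 mm above its underside
- bolt (a joint): travel in m of the barrel bolt, a 10 mm steel rod in two saddles left of the bay mouth, at x = 36 mm of the rack, 42 mm above the table; 0 = drawn back to the left (tip level with the left stop), 0.055 = fully shut to the right (-y of the rack), tip 55 mm across the bay's front. Stays where it is left, moves with about 1.5 N
- bolt_knob (a point): centre of the bolt's upright black knob, a cylinder 16 mm across and 27 mm high, its top 89 mm above the table, on an 8 mm stem between the two saddles (tops 55 mm above the table; the rear saddle stands close left of the drawn-back knob, so push the knob above that height)
- kidney_dish: white kidney dish, 56 x 148 x 33 mm, on the table left of the rack; origin at the centre of its underside; to be left alone
- white_cup: small white plastic cup, 49 mm across, 43 mm high, on the right front of the deck; origin at the centre of its underside; to be left alone
- green_cup: small green plastic cup, 49 mm across, 43 mm high, on the deck behind the bolt, left of the bay; origin at the centre of its underside; to be left alone
- oil_bottle: small white bottle with a red pointed cap, 40 mm across, 112 mm high, on the table right of the rack; origin at the centre of its underside; to be left alone
- forceps: ring-handled forceps, 63 x 180 x 8 mm, flat on the table right of the rack; origin at the centre of its underside; to be left alone
- bay_mid (a point): centre of the bay's floor, at x = 82, y = -74, z = 20 mm of the rack, same axes. Closed at the back by the fence (x = +46 mm from here), at the right by a stop (y = -136), at the left by a stop (y = +136). Its front mouth, 46 mm in front of here, is open only from the keeper post (y = -76) to the bolt's front saddle (y = +139, x -54 to -38), so shorter than the cassette
- drawer_unit: fixed blue drawer unit, 224 x 169 x 246 mm, on the table left of the rack, with a dark label holder on top that reaches 304 mm above the table; origin at the centre of its underside; only an obstacle, to be passed over or round

How it is judged:
On the way, in this order (a step that is already met when the one before it is completed fails the run):
1. the cassette's right end is in behind the keeper post while its left end is still out in front (y of right_end in the frame of rack below -0.16 m and x of right_end in the frame of rack above 0.06 m and x of left_end in the frame of rack below 0.06 m), for 0.1 s.
2. the cassette lies in the bay, flush along the back fence, the bolt still drawn back (x of each of right_end, left_end in the frame of rack above 0.086 m and y of right_end in the frame of rack below -0.165 m and angle between the y axis of cassette and the y axis of rack, either way round below 0.06 rad and value of joint bolt below 0.03 m), for 0.2 s.
At the end, for the whole second after the job is handed in: the cassette rests on the deck in the bay, right end behind the keeper post (at least 15 mm past its axis), parallel to the back fence within 0.06 rad and no more than 14 mm off it at either end; the bolt is shut to within 8 mm of its full 55 mm travel; all at rest (x of each of right_end, left_end in the frame of rack above 0.086 m and y of right_end in the frame of rack below -0.165 m and angle between the y axis of cassette and the y axis of rack, either way round below 0.06 rad and value of joint bolt above 0.047 m and linear speed of cassette below 0.01 m/s); the robot touches nothing.
It fails at once if the cassette is lifted, carried or tipped (z of cassette in the frame of rack above 0.03 m or z of cassette in the frame of rack below 0.012 m or angle between cassette's own z axis and vertical above 0.12 rad).
It fails at once if the cassette is pinched or pushed hard (over 37 N) (contact force between the fingers and cassette above 37 N).
It fails at once if a cup, the dish, the bottle or the forceps is displaced by more than 30 mm (distance of any of kidney_dish, white_cup, green_cup, oil_bottle, forceps from where it was at the start of the episode above 0.03 m).
It also fails if it takes over 67 s, if anything falls off the work surface, if the arm or the gripper's body presses on something with over 40 N, if the wrist force passes 120 N, or if a joint passes its speed limit or range.

## Working session

There is one attempt and no reset: what is moved stays moved. The work goes in short steps, Python scripts to look and compute and a tool call to move; the robot and the scene stay as the last step left them, time stands still between calls to the robot, and variables do not carry over. Pictures are saved under pics/ and viewed, at most 10 in all, crops included, and the job is handed in when it is done.

Besides the shell and the picture viewer there is one more tool, called after "Request:" as name(argument=value, ...) on one line, values as JSON. arm_command: Moves the arm, as the interface text tells. Shifts and turns lie within -1 to 1; 1 stands for 0.4 m of shift or 360 degrees of turn. Its arguments: {"type":"object","properties":{"series":{"type":"array"}},"required":["series"]}

```bash
mkdir -p pics
python3 - <<'E'
from bench import arm
import cv2,numpy as np
s=arm.state();print(s['t'],s['tool_pos'],s['orientation'],s['width'])
for c in ['scene','top']:
    im=arm.get_image(c);cv2.imwrite(f'pics/{c}0.png',im[:,:,::-1]);k=arm.calibration(c);print(c,k)
    for n in ['rack','keeper_post','cassette','bolt_knob','white_cup','green_cup']:
        try:print(n,[(round(d['p'],2),d['point'],int(d['region'].sum())) for d in arm.masks_of(c,n)][:2])
        except Exception as e:print(n,e)
E
```

```text
0.0 [ 0.17225155 -0.52181052  0.23015057] [[ 9.49636755e-01  3.13352533e-01 -4.72228028e-04]
 [ 3.13352809e-01 -9.49634357e-01  2.14582994e-03]
 [ 2.23957287e-04 -2.18573296e-03 -9.99997586e-01]] 0.08524002340303038
scene {'fov_y': 49.255210491223266, 'cx': 282.85446884369406, 'cy': 212.9452320325347, 'origin': array([-0.22843459,  0.98975848,  0.727996  ]), 'attitude': array([[-0.77341896, -0.26383089,  0.57638214],
       [-0.63352611,  0.35273783, -0.68863683],
       [-0.02162812, -0.89775792, -0.43995789]])}
rack [(0.85, [297.4, 226.9], 4732), (0.46, [317.1, 234.5], 1415)]
keeper_post [(0.93, [293.2, 230.9], 4878)]
cassette [(0.78, [318.2, 237.5], 1497)]
bolt_knob [(0.65, [268.0, 234.0], 122)]
white_cup [(0.54, [347.7, 208.5], 172)]
green_cup [(0.51, [256.3, 232.6], 46)]
top {'fov_y': 49.65870219238725, 'cx': 284.0871780097705, 'cy': 201.4802119959676, 'origin': array([0.36778953, 0.01340454, 1.13708026]), 'attitude': array([[-0.00436197, -0.98165426,  0.19061976],
       [-0.99990452,  0.00178224, -0.01370273],
       [ 0.01311162, -0.19066133, -0.98156831]])}
rack [(0.87, [306.7, 203.0], 17030)]
keeper_post [(0.55, [304.4, 205.5], 16704)]
cassette [(0.56, [301.5, 239.2], 2410)]
bolt_knob [(0.67, [247.7, 199.2], 218)]
white_cup [(0.76, [379.5, 230.7], 349)]
green_cup []
```

Run:
```python
import cv2
im=cv2.imread('pics/top0.png');c=im[110:300,180:430];cv2.imwrite('pics/topc.png',cv2.resize(c,(750,570),interpolation=cv2.INTER_CUBIC))
```

```text
(no output)
```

View pics/scene0.png

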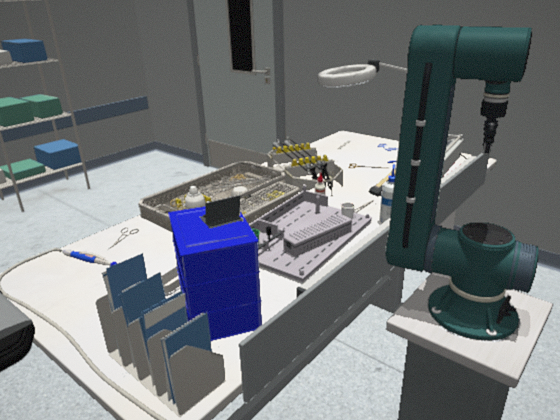

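View pics/topc.png

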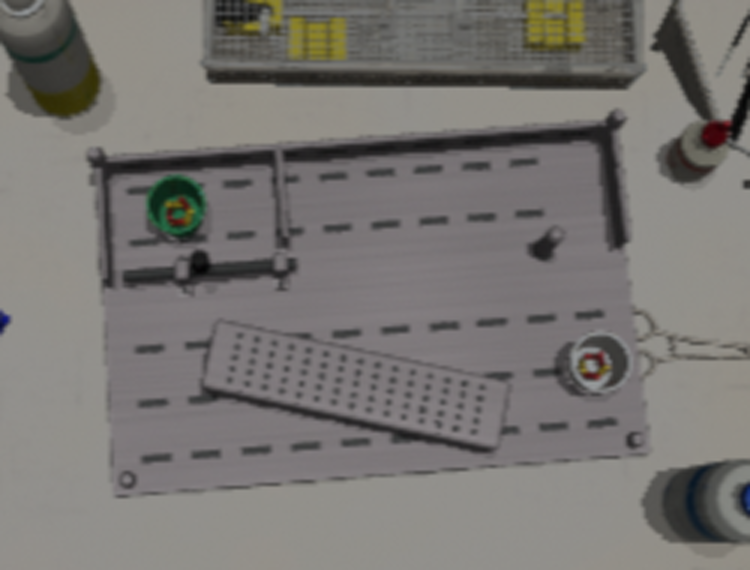

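The top view (3x crop, offset 180,110) shows the cassette slanted in front of the bay: lid corners at about (217,320), (511,380), (496,450), (203,388). The post top is at (554,236), the knob at (200,258), the spigots at (127,480) and (634,440), and the white cup at (597,362).

```bash
cat > h.py <<'E'
from bench import arm
import cv2,numpy as np
from scipy.optimize import least_squares
def ray(c,px,z):
    k=arm.calibration(c);f=210/np.tan(np.radians(k['fov_y']/2))
    d=np.array(k['attitude'])@np.array([(px[0]-k['cx'])/f,(px[1]-k['cy'])/f,1]);o=np.array(k['origin'])
    return (o+d*(z-o[2])/d[2])[:2]
def crop(p,s=3,o=(180,110)): return np.array(o)+(np.array(p)+.5)/s-.5
R=lambda a:np.array([[np.cos(a),-np.sin(a)],[np.sin(a),np.cos(a)]])
def fit(model,meas):
    m=np.array(model);w=np.array(meas)
    r=least_squares(lambda p:((m@R(p[2]).T+p[:2])-w).ravel(),[*(w.mean(0)-m.mean(0)),0])
    return r.x,r.fun.reshape(-1,2)
E
python3 - <<'E'
from h import *
np.set_printoptions(precision=4,suppress=True)
P=[((-.128,.207),(127,480),.03),((-.128,-.207),(634,440),.03),((.036,-.150),(554,236),.084),((-.14,.22),(116,495),.02),((-.14,-.22),(648,455),.02)]
p,e=fit([a[0] for a in P],[ray('top',crop(a[1]),a[2]) for a in P]);print('rack',p,e)
inv=lambda w:(np.array(w)-p[:2])@R(p[2])
C=[(217,320),(511,380),(496,450),(203,388)]
W=[ray('top',crop(c),.066) for c in C]
q,e=fit([(.028,.12),(.028,-.12),(-.028,-.12),(-.028,.12)],W);print('cass',q,e, 'rack frame',inv(q[:2]),q[2]-p[2])
print('knob',inv(ray('top',crop((200,258)),.089)),'cupW',inv(ray('top',crop((600,360)),.063)),'cupG',inv(ray('top',crop((176,205)),.063)))
print('fence',inv(ray('top',crop((97,157)),.061)),inv(ray('top',crop((617,118)),.061)))
E
```

```text
rack [ 0.5584 -0.0474  0.073 ] [[ 0.      0.0013]
 [-0.0003 -0.0014]
 [ 0.0014 -0.0017]
 [-0.0013  0.0036]
 [ 0.0002 -0.0018]]
cass [ 0.4882 -0.0352 -0.209 ] [[ 0.0007  0.0012]
 [-0.0005 -0.0008]
 [-0.0003 -0.0027]
 [ 0.0001  0.0023]] rack frame [-0.0691  0.0173] -0.28208134742024105
knob [0.0368 0.1328] cupW [-0.0642 -0.178 ] cupG [0.0876 0.1509]
fence [0.1331 0.213 ] [ 0.135  -0.2161]
```

```bash
cat >> h.py <<'E'
from scipy.spatial.transform import Rotation as Ro
np.set_printoptions(precision=4,suppress=True)
RK=np.array([0.5584,-0.0474,0.073])
w2r=lambda w:(np.array(w)[:2]-RK[:2])@R(RK[2])
r2w=lambda r:np.array(r)@R(RK[2]).T+RK[:2]
def plan(*tg):  # (x,y,z,yaw) rack frame, mm/rad ; shift,turn scaled from the current pose
    s=arm.state();O=np.array(s['orientation']);p=np.array(s['tool_pos'])
    print('now rack',w2r(p)*1e3,p[2]*1e3,'yaw',np.arctan2(O[1,0],O[0,0])-RK[2],'F',np.array(s['contact_force']),'t',s['t'])
    for x,y,z,yaw in tg:
        w=np.array([*r2w([x/1e3,y/1e3]),z/1e3]);a=yaw+RK[2]
        T=np.array([[np.cos(a),np.sin(a),0],[np.sin(a),-np.cos(a),0],[0,0,-1]])
        print((x,y,z,yaw),'shift',O.T@(w-p)/.4,'turn',Ro.from_matrix(O.T@T).as_rotvec()/(2*np.pi))
def cass(c='top',n='cassette'):
    arm.get_image(c); 
    return arm.masks_of(c,n)
E
python3 - <<'E'
from h import *
print(w2r(ray('top',crop((0,320)),.246)),w2r(ray('top',crop((700,530)),.15)))
plan((-290,-130,230,0),(-150,-40,230,0),(-150,-40,33,0))
E
```

```text
[-0.0284  0.2582] [-0.2011 -0.2147]
now rack [-419.6272 -445.4857] 231.36817622361428 yaw 0.2458093819200846 F [-0.4337 -0.3804  0.0058] t 0.7
(-290, -130, 230, 0) shift [ 0.5063 -0.6861  0.0033] turn [0.     0.     0.0391]
(-150, -40, 230, 0) shift [ 0.9005 -0.8192  0.0033] turn [0.     0.     0.0391]
(-150, -40, 33, 0) shift [ 0.9005 -0.8193  0.4958] turn [0.     0.     0.0391]
```

Request:
arm_command(series=[[-1,[0.13,-0.17,0],[0,0,0.01]],[-1,[0.25,-0.34,0],[0,0,0.02]],[-1,[0.34,-0.46,0],[0,0,0.03]],[-1,[0.43,-0.57,0],[0,0,0.039]],[-1,[0.506,-0.686,0],[0,0,0.039]]])

```text
t: 1.2
tool_pos: [0.2513, -0.2832, 0.2314]
orientation: [[0.997, 0.072, 0.001], [0.072, -0.997, -0.0], [0.001, 0.001, -1.0]]
contact_force: [0.9, -0.4, 0.4]
width: 0.012
grip_force: 0.0
```

```bash
python3 -c "
from h import *
plan((-290,-130,230,0),(-150,-40,230,0),(-150,-40,33,0))"
```

```text
now rack [-323.4385 -212.8114] 231.40184297974608 yaw -0.0009713291294784626 F [ 0.9495 -0.4341  0.448 ] t 1.2
(-290, -130, 230, 0) shift [ 0.0834 -0.2071  0.0035] turn [ 0.0001 -0.0001 -0.0002]
(-150, -40, 230, 0) shift [ 0.4332 -0.4325  0.0036] turn [ 0.0001 -0.0001 -0.0002]
(-150, -40, 33, 0) shift [ 0.4328 -0.4327  0.4961] turn [ 0.0001 -0.0001 -0.0002]
```

Request:
arm_command(series=[[-1,[0.04,-0.11,0],[0,0,0]],[-1,[0.1,-0.2,0],[0,0,0]],[-1,[0.19,-0.28,0],[0,0,0]],[-1,[0.27,-0.34,0.04],[0,0,0]],[-1,[0.35,-0.4,0.08],[0,0,0]]])

```text
t: 1.7
tool_pos: [0.3804, -0.1137, 0.2001]
orientation: [[0.997, 0.075, 0.003], [0.075, -0.997, -0.002], [0.003, 0.002, -1.0]]
contact_force: [0.8, -1.0, 0.3]
width: 0.0002
grip_force: 0.0
```

```bash
python3 -c "
from h import *
plan((-155,-42,150,0),(-155,-42,34,0))"
```

```text
now rack [-182.4113  -53.1777] 200.10808344598237 yaw 0.0016034508504185613 F [ 0.7642 -0.9844  0.2667] t 1.7
(-155, -42, 150, 0) shift [ 0.0682 -0.0281  0.1254] turn [ 0.0003 -0.0005  0.0003]
(-155, -42, 34, 0) shift [ 0.0672 -0.0287  0.4154] turn [ 0.0003 -0.0005  0.0003]
```

Request:
arm_command(series=[[-1,[0.05,-0.02,0.1],[0,0,0]],[-1,[0.06,-0.028,0.2],[0,0,0]],[-1,[0.06,-0.028,0.3],[0,0,0]],[-1,[0.06,-0.028,0.38],[0,0,0]],[-1,[0.06,-0.028,0.415],[0,0,0]]])

```text
t: 2.2
tool_pos: [0.3996, -0.101, 0.0298]
orientation: [[0.997, 0.074, -0.006], [0.074, -0.997, 0.002], [-0.006, -0.003, -1.0]]
contact_force: [-0.0, 0.4, -0.1]
width: 0.0
grip_force: 0.0
```

Request:
arm_command(series=[[-1,[0.03,0,0],[0,0,0]],[-1,[0.055,0,0],[0,0,0]],[-1,[0.08,0,0],[0,0,0]],[-1,[0.1,0,0],[0,0,0]],[-1,[0.12,0,0],[0,0,0]]])

```text
t: 2.7
tool_pos: [0.4511, -0.099, 0.0343]
orientation: [[0.997, 0.074, 0.001], [0.074, -0.997, -0.001], [0.001, 0.001, -1.0]]
contact_force: [-0.7, -0.2, 0.7]
width: 0.0001
grip_force: 0.9
```

```bash
cat >> h.py <<'E'
def pose(save=None,guess=None,c='top'):
    """cassette pose (rack frame x,y mm,a) : fit the projected box outline to the net's mask"""
    im=arm.get_image(c);ms=arm.masks_of(c,'cassette')
    if save: cv2.imwrite(save,cv2.resize(im[110:300,180:430,::-1],(750,570),interpolation=cv2.INTER_CUBIC))
    if not ms: print('none');return
    m=ms[0]['region'].astype(np.uint8);k=arm.calibration(c);f=210/np.tan(np.radians(k['fov_y']/2));A=np.array(k['attitude'])
    md=cv2.GaussianBlur(m*1.,(0,0),1.5)
    B=np.array([[x,y,z] for z in(.02,.066) for x in(-.028,.028) for y in(-.12,.12)])
    def render(p):
        xy=B[:,:2]@R(p[2]).T+p[:2];w=np.c_[r2w(xy),B[:,2]]
        d=(w-np.array(k['origin']))@A;px=d[:,:2]/d[:,2:]*f+[k['cx'],k['cy']]
        h=cv2.convexHull((px*16).astype(np.int32));o=np.zeros((420,560),np.uint8);cv2.fillPoly(o,[h],255,cv2.LINE_AA,4)
        return cv2.GaussianBlur(o/255.,(0,0),1.5)
    from scipy.optimize import minimize
    g=np.array(guess,float)*[1e-3,1e-3,1]
    r=minimize(lambda p:((render(p*[.01,.01,.1])-md)**2).sum(),g/[.01,.01,.1],method='Nelder-Mead',options=dict(initial_simplex=g/[.01,.01,.1]+np.r_[np.zeros((1,3)),np.eye(3)*1.5]))
    q=r.x*[.01,.01,.1];u=np.array([-np.sin(q[2]),np.cos(q[2])])
    print('cass',q*[1e3,1e3,1],'cost',r.fun,'p',ms[0]['p'],'L',(q[:2]+.12*u)*1e3,'R',(q[:2]-.12*u)*1e3)
    n=np.array([u[1],-u[0]]);s=-((q[:2]-[.036,-.15])@u)+.12;print('post: overhang s',s*1e3,'front face behind post surface',((q[:2]-[.036,-.15])@n-.035)*1e3)
    return q
E
python3 -c "
from h import *
pose('pics/a.png',(-50,20,-.1));plan()"
```

```text
cass [-51.9806  39.5722  -0.1766] cost 982.7097062711639 p 0.76 L [-30.9013 157.7063] R [-73.0599 -78.5618]
post: overhang s -51.169790518126646 front face behind post surface -154.91299306079372
now rack [-110.2223  -43.4602] 34.045075118146805 yaw 0.0011426858732951767 F [ 0.2988  0.1259 -0.2128] t 2.8
```

View pics/a.png

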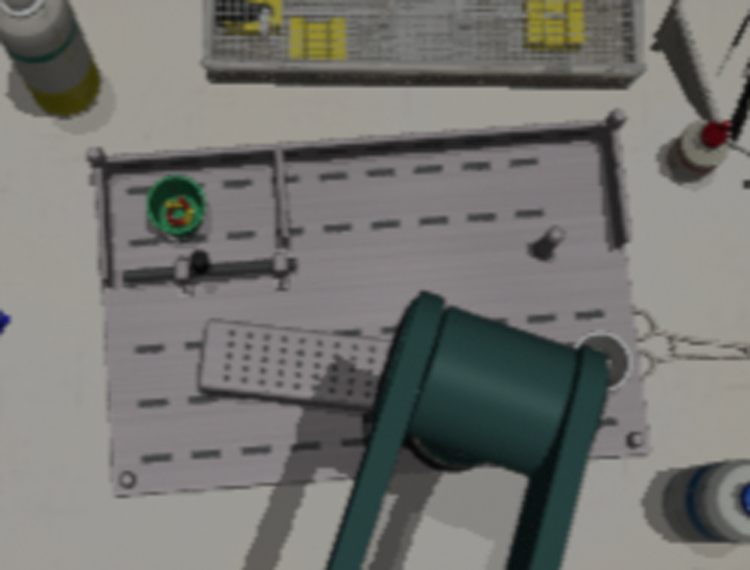

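The arm hides the cassette's right half. Its left end still shows at (208,320)-(200,390) and it has rotated as wanted. I'll mask the arm out of the fit.

```bash
python3 - <<'E'
s=open('h.py').read()
s=s.replace("    md=cv2.GaussianBlur(m*1.,(0,0),1.5)\n","""    md=cv2.GaussianBlur(m*1.,(0,0),1.5);I=im.astype(int)
    arm_=((I[...,1]-I[...,0]>10)|(I.max(2)<45)).astype(np.uint8)
    arm_=cv2.morphologyEx(arm_,cv2.MORPH_OPEN,np.ones((3,3)));W=1.-cv2.dilate(arm_,np.ones((9,9)))
    W[:]=np.where(cv2.dilate(m,np.ones((61,61)))>0,W,W)
""").replace("    W[:]=np.where(cv2.dilate(m,np.ones((61,61)))>0,W,W)\n","").replace("((render(p*[.01,.01,.1])-md)**2)","(W*(render(p*[.01,.01,.1])-md)**2)")
open('h.py','w').write(s)
E
python3 -c "
from h import *
pose(None,(-55,20,-.1));pose(None,(-50,30,-.2))"
```

```text
cass [-55.7226  17.5852  -0.1762] cost 13.111854066426096 p 0.79 L [-34.6882 135.7272] R [ -76.7571 -100.5569]
post: overhang s -28.91270379907329 front face behind post surface -154.6780287496008
cass [-57.3113  16.1635  -0.203 ] cost 17.541100131009163 p 0.74 L [-33.1239 133.7007] R [ -81.4986 -101.3736]
post: overhang s -23.94526931144639 front face behind post surface -159.8882539252995
```

Request:
arm_command(series=[[-1,[-0.025,0,0],[0,0,0]],[-1,[-0.03,0.03,0],[0,0,0]],[-1,[-0.03,0.06,0],[0,0,0]],[-1,[0,0.062,0],[0,0,0]],[-1,[0.025,0.062,0],[0,0,0]]])

```text
t: 3.5
tool_pos: [0.4624, -0.1237, 0.0335]
orientation: [[0.997, 0.072, 0.0], [0.072, -0.997, -0.001], [0.0, 0.001, -1.0]]
contact_force: [-1.3, -1.1, 0.9]
width: 0.0
grip_force: 0.6
```

Request:
arm_command(series=[[-1,[0.025,0,0],[0,0,0]],[-1,[0.05,0,0],[0,0,0]],[-1,[0.075,0,0],[0,0,0]],[-1,[0.1,0,0],[0,0,0]],[-1,[0.11,0,0],[0,0,0]]])

```text
t: 4.0
tool_pos: [0.5068, -0.1191, 0.0332]
orientation: [[0.997, 0.074, 0.0], [0.074, -0.997, 0.0], [0.0, -0.0, -1.0]]
contact_force: [-1.4, -0.7, 1.6]
width: 0.0001
grip_force: 1.0
```

```bash
python3 -c "
from h import *
pose(None,(-35,20,.15));plan()"
```

```text
cass [-30.604   25.217    0.1255] cost 16.15844100171871 p 0.79 L [-45.6277 144.2728] R [-15.5804 -93.8389]
post: overhang s -62.17695951988997 front face behind post surface -79.14340620648399
now rack [-57.0048 -67.7233] 33.29623038080796 yaw 0.0013890603658308354 F [ 0.4863  1.0239 -0.3441] t 4.1
```

Request:
arm_command(series=[[-1,[-0.012,0.01,0],[0,0,0]],[-1,[-0.012,0.056,0],[0,0,0]],[-1,[0.012,0.056,0],[0,0,0]],[-1,[0.035,0.056,0],[0,0,0]],[-1,[0.06,0.056,0],[0,0,0]]])

```text
t: 4.6
tool_pos: [0.5315, -0.1397, 0.0334]
orientation: [[0.997, 0.073, -0.0], [0.073, -0.997, 0.0], [-0.0, -0.0, -1.0]]
contact_force: [-1.6, 0.3, 0.3]
width: -0.0001
grip_force: 0.6
```

Request:
arm_command(series=[[-1,[0.025,0,0],[0,0,0]],[-1,[0.05,0,0],[0,0,0]],[-1,[0.065,0,0],[0,0,0]]])

```text
t: 4.9
tool_pos: [0.5582, -0.1376, 0.0332]
orientation: [[0.997, 0.075, 0.0], [0.075, -0.997, 0.0], [0.0, -0.0, -1.0]]
contact_force: [-0.1, -0.4, 0.6]
width: 0.0001
grip_force: 0.5
```

```bash
python3 -c "
from h import *
pose(None,(-15,25,.4));plan()"
```

```text
none
now rack [ -6.7343 -90.1395] 33.240989280875795 yaw 0.0015439871492331364 F [ 0.037   0.7033 -0.1917] t 5.0
```

Request:
arm_command(series=[[-1,[-0.08,0,-0.02],[0,0,0]],[-1,[-0.13,0,-0.13],[0,0,-0.02]],[-1,[-0.17,-0.04,-0.23],[0,0,-0.04]],[-1,[-0.2,-0.1,-0.3],[0,0,-0.06]],[-1,[-0.25,-0.2,-0.3],[0,0,-0.08]]])

```text
t: 5.5
tool_pos: [0.4544, -0.067, 0.1591]
orientation: [[0.837, 0.547, 0.012], [0.547, -0.837, -0.004], [0.008, 0.01, -1.0]]
contact_force: [1.8, 1.0, 0.0]
width: 0.0001
grip_force: 0.0
```

```bash
python3 -c "
from h import *
pose('pics/b.png',(-15,25,.4));plan((-110,175,100,-1.09));print(arm.state()['q'])"
```

```text
cass [-13.7387  30.2432   0.4006] cost 4.097967834710355 p 0.97 L [-60.5329 140.7434] R [ 33.0555 -80.257 ]
post: overhang s -65.36998001576654 front face behind post surface -10.514946986661187
now rack [-109.365    -7.2935] 154.69492835684218 yaw 0.508243757009994 F [-0.3259 -0.5497 -0.2293] t 5.6
(-110, 175, 100, -1.09) shift [ 0.2201 -0.3989  0.1372] turn [-0.0003 -0.0003  0.2544]
[-0.2646 -0.1015  1.7107  0.0017  1.5308  0.7249]
```

View pics/b.png

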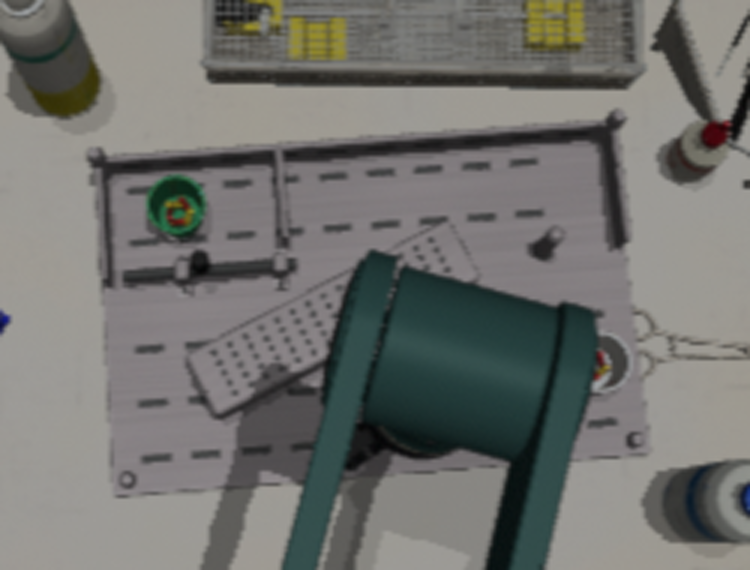

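The cassette is now at a=+0.40, with its right end at (450,240) in the mouth short of the post and its left end at (205,385). Next I push along its axis on the left end face, with the side of the finger at yaw 0.51.

```bash
python3 -c "
from h import *
plan((-88,178,150,.51),(-88,178,35,.51),(-76,161,35,.51),(-55,103,35,.51),(-35,47,35,.51))"
```

```text
now rack [-109.365    -7.2935] 154.69492835684218 yaw 0.508243757009994 F [-0.3259 -0.5497 -0.2293] t 5.6
(-88, 178, 150, 0.51) shift [ 0.2721 -0.3787  0.0123] turn [ 0.     -0.0004 -0.0003]
(-88, 178, 35, 0.51) shift [ 0.2714 -0.3787  0.2998] turn [ 0.     -0.0004 -0.0003]
(-76, 161, 35, 0.51) shift [ 0.2769 -0.327   0.2999] turn [ 0.     -0.0004 -0.0003]
(-55, 103, 35, 0.51) shift [ 0.2522 -0.1748  0.2998] turn [ 0.     -0.0004 -0.0003]
(-35, 47, 35, 0.51) shift [ 0.2278 -0.0281  0.2998] turn [ 0.     -0.0004 -0.0003]
```

Request:
arm_command(series=[[-1,[0.07,-0.1,0],[0,0,0]],[-1,[0.14,-0.2,0],[0,0,0]],[-1,[0.2,-0.29,0],[0,0,0]],[-1,[0.25,-0.36,0],[0,0,0]],[-1,[0.27,-0.38,0.02],[0,0,0]]])

```text
t: 6.1
tool_pos: [0.4598, 0.1233, 0.146]
orientation: [[0.837, 0.548, 0.003], [0.548, -0.837, 0.001], [0.003, 0.0, -1.0]]
contact_force: [1.2, -0.5, 0.0]
width: 0.0001
grip_force: 0.0
```

Request:
arm_command(series=[[-1,[0,0,0.06],[0,0,0]],[-1,[0,0,0.14],[0,0,0]],[-1,[0,0,0.21],[0,0,0]],[-1,[0,0,0.26],[0,0,0]],[-1,[0,0,0.28],[0,0,0]]])

```text
t: 6.6
tool_pos: [0.4572, 0.1193, 0.03]
orientation: [[0.839, 0.544, -0.006], [0.544, -0.839, -0.002], [-0.006, -0.002, -1.0]]
contact_force: [-0.4, -0.3, 1.0]
width: -0.0003
grip_force: 0.0
```

```bash
python3 -c "
from h import *
pose('pics/c.png',(-14,30,.4));plan((-76,161,35,.51),(-55,103,35,.51),(-35,47,35,.51))"
```

```text
cass [-13.8677  32.2392   0.3983] cost 20.08118968022474 p 0.67 L [-60.4063 142.8473] R [ 32.6709 -78.3689]
post: overhang s -67.31593886255332 front face behind post surface -10.288517199875551
now rack [-87.7887 174.0225] 31.619090788712196 yaw 0.5023687570909585 F [-0.1311 -0.1891 -0.252 ] t 6.7
(-76, 161, 35, 0.51) shift [ 0.0101  0.0427 -0.0085] turn [-0.0002  0.0005 -0.0012]
(-55, 103, 35, 0.51) shift [-0.0137  0.1951 -0.0086] turn [-0.0002  0.0005 -0.0012]
(-35, 47, 35, 0.51) shift [-0.0373  0.3419 -0.0087] turn [-0.0002  0.0005 -0.0012]
```

Request:
arm_command(series=[[-1,[0.005,0.025,-0.004],[0,0,0]],[-1,[0.01,0.045,-0.006],[0,0,0]],[-1,[0.005,0.067,-0.006],[0,0,0]],[-1,[0.002,0.09,-0.006],[0,0,0]],[-1,[0,0.112,-0.006],[0,0,0]]])

```text
t: 7.2
tool_pos: [0.4841, 0.0828, 0.0364]
orientation: [[0.839, 0.545, 0.001], [0.545, -0.839, 0.001], [0.001, -0.001, -1.0]]
contact_force: [-1.8, 3.0, 2.5]
width: -0.0001
grip_force: 1.7
```

Request:
arm_command(series=[[-1,[-0.004,0.02,0],[0,0,0]],[-1,[-0.008,0.04,0],[0,0,0]],[-1,[-0.012,0.06,0],[0,0,0]],[-1,[-0.014,0.07,0],[0,0,0]]])

```text
t: 7.6
tool_pos: [0.4943, 0.0557, 0.0356]
orientation: [[0.839, 0.545, -0.0], [0.545, -0.839, -0.0], [-0.0, 0.0, -1.0]]
contact_force: [-1.6, 3.4, 2.4]
width: 0.0003
grip_force: 1.6
```

```bash
python3 -c "
from h import *
pose('pics/c.png',(0,-10,.45));plan((-35,47,35,.51))"
```

```text
cass [ 3.6477 -5.9708  0.4878] cost 31.93711339574968 p 0.63 L [-52.592  100.0344] R [  59.8874 -111.976 ]
post: overhang s -22.39438954092568 front face behind post surface 3.9220476463709133
now rack [-56.2964 107.2267] 35.47876289555547 yaw 0.5026977373853153 F [-0.733  -0.437   0.2134] t 7.7
(-35, 47, 35, 0.51) shift [-0.0259  0.1576  0.0014] turn [ 0.0002  0.0001 -0.0012]
```

View pics/c.png

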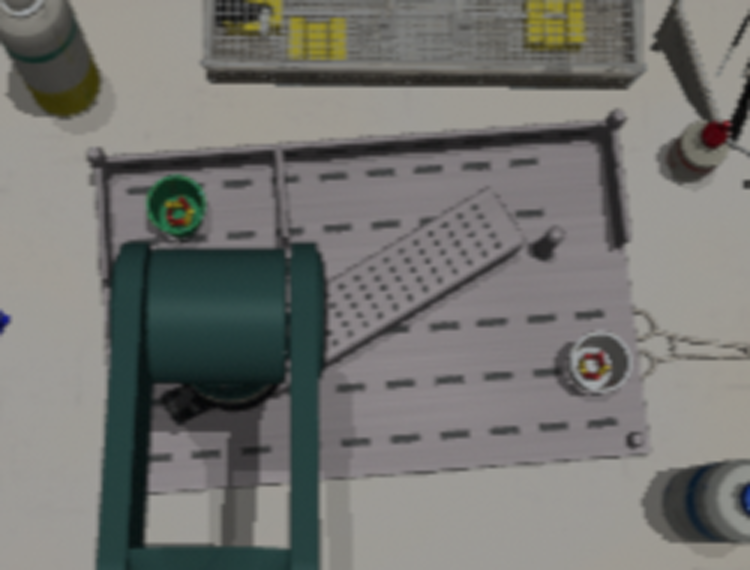

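Seen from above, the cassette lies at a=0.49 with its right end at (505,215), just left of and behind the post at (550,240). I keep pushing along its axis.

Request:
arm_command(series=[[-1,[0.003,0.022,0],[0,0,0]],[-1,[0.006,0.044,0],[0,0,0]],[-1,[0.008,0.066,0],[0,0,0]],[-1,[0.01,0.088,0],[0,0,0]],[-1,[0.01,0.11,0],[0,0,0]]])

```text
t: 8.2
tool_pos: [0.5219, 0.021, 0.0354]
orientation: [[0.838, 0.545, -0.0], [0.545, -0.838, -0.0], [-0.0, 0.0, -1.0]]
contact_force: [-1.0, 1.9, -0.7]
width: 0.0001
grip_force: 0.7
```

```bash
python3 -c "
from h import *
pose(None,(22,-45,.49));plan()"
```

```text
cass [ 30.5152 -46.2518   0.4324] cost 25.873290216672544 p 0.56 L [-19.7723  62.7031] R [  80.8027 -155.2067]
post: overhang s 23.502608629987655 front face behind post surface 3.4969918455356046
now rack [-30.8188  70.109 ] 35.763443300341976 yaw 0.5021309418291778 F [ 0.2052  0.0961 -0.7455] t 8.3
```

Request:
arm_command(series=[[-1,[0,0.02,0],[0,0,0]],[-1,[0,0.04,0],[0,0,0]],[-1,[0,0.055,0],[0,0,0]],[-1,[0,0.062,0],[0,0,0]]])

```text
t: 8.7
tool_pos: [0.5353, 0.0005, 0.0357]
orientation: [[0.839, 0.545, 0.0], [0.545, -0.839, -0.0], [-0.0, 0.0, -1.0]]
contact_force: [-1.1, 1.4, 0.6]
width: -0.0002
grip_force: 1.2
```

```bash
python3 -c "
from h import *
pose('pics/d.png',(38,-68,.45));plan()"
```

```text
cass [ 42.5649 -68.7581   0.4486] cost 5.890736569409749 p 0.8 L [-9.4758 39.3704] R [  94.6056 -176.8866]
post: overhang s 49.64231488133836 front face behind post surface 6.147778029704725
now rack [-19.4418  49.3336] 35.78028548714349 yaw 0.5029809112250168 F [0.3525 0.0139 0.2715] t 8.8
```

View pics/d.png

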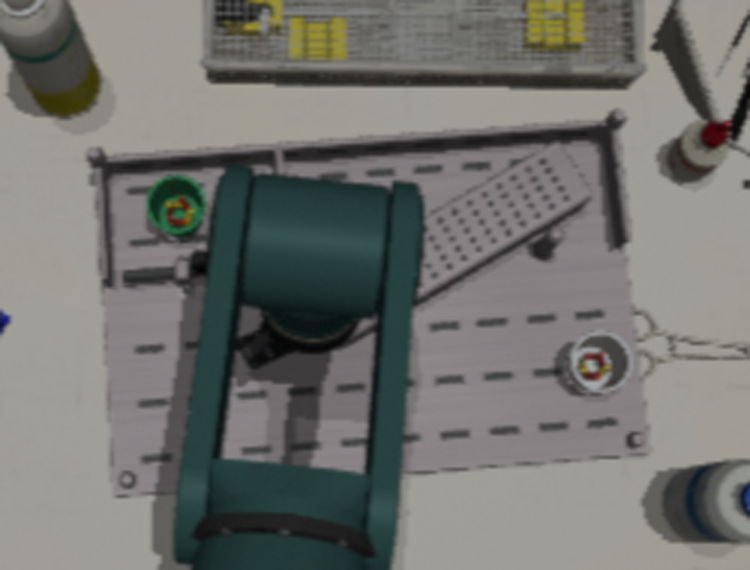

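Step 1 is met: the right end is behind the post at rack (95,-177) and the left end is out in front. I nudge it another 7 mm along its axis for swing clearance, then move round to the front face.

Request:
arm_command(series=[[-1,[-0.001,0.01,0],[0,0,0]],[-1,[-0.001,0.018,0],[0,0,0]],[-1,[-0.001,0.018,0],[0,0,0]]])

```text
t: 9.1
tool_pos: [0.5389, -0.0056, 0.0357]
orientation: [[0.838, 0.545, 0.0], [0.545, -0.838, -0.001], [0.0, 0.001, -1.0]]
contact_force: [-0.4, 0.4, -0.4]
width: -0.0
grip_force: 0.3
```

Request:
arm_command(series=[[-1,[-0.02,-0.06,0],[0,0,0]],[-1,[-0.12,-0.08,0],[0,0,0.01]],[-1,[-0.22,-0.08,0],[0,0,0.02]],[-1,[-0.25,0,0],[0,0,0.02]]])

```text
t: 9.5
tool_pos: [0.4481, -0.0583, 0.0331]
orientation: [[0.899, 0.437, -0.008], [0.437, -0.899, 0.001], [-0.007, -0.005, -1.0]]
contact_force: [0.3, 0.4, -1.1]
width: -0.0002
grip_force: 0.0
```

```bash
python3 -c "
from h import *
q=pose(None,(45,-75,.45));u=np.array([-np.sin(q[2]),np.cos(q[2])]);n=np.array([u[1],-u[0]])
t=(q[:2]+.075*u-.028*n)*1e3;print('contact d75',t);t=t-24*n;plan((*t,35,.25),(*(t+12*n),35,.25))"
```

```text
cass [ 45.7083 -77.747    0.4667] cost 3.5350635365353513 p 0.61 L [-8.2821 29.4212] R [  99.6988 -184.9153]
post: overhang s 59.84111723321507 front face behind post surface 6.1782985484581525
contact d75 [-13.0416 -23.3647]
now rack [-104.4717   -7.7866] 36.02288840384669 yaw 0.37453767378199176 F [-0.5255  0.5545  1.6441] t 9.6
(np.float64(-34.475272129842615), np.float64(-34.162748516306536), 35, 0.25) shift [0.1387 0.1254 0.0031] turn [ 0.0006 -0.0001  0.0198]
(np.float64(-23.758448712692722), np.float64(-28.76370268897485), 35, 0.25) shift [0.1686 0.1226 0.0031] turn [ 0.0006 -0.0001  0.0198]
```

Request:
arm_command(series=[[-1,[0.05,0.1,0],[0,0,0.01]],[-1,[0.1,0.12,0],[0,0,0.02]],[-1,[0.135,0.122,0],[0,0,0.025]],[-1,[0.135,0.122,0],[0,0,0.025]]])

```text
t: 10.0
tool_pos: [0.5267, -0.0801, 0.0361]
orientation: [[0.957, 0.29, 0.002], [0.29, -0.957, -0.001], [0.002, 0.001, -1.0]]
contact_force: [-0.4, -0.0, 0.7]
width: 0.0001
grip_force: 0.0
```

```bash
python3 -c "
from h import *
plan((-22,-33,35,.2),(0,-30,35,.2),(20,-26,35,.2),(38,-22,35,.2))"
```

```text
now rack [-33.9728 -30.3155] 36.09179123951867 yaw 0.22151299408646774 F [-0.4375 -0.0384  0.6612] t 10.0
(-22, -33, 35, 0.2) shift [0.0277 0.0131 0.0028] turn [ 0.0002 -0.0003  0.0034]
(0, -30, 35, 0.2) shift [0.083  0.0179 0.0029] turn [ 0.0002 -0.0003  0.0034]
(20, -26, 35, 0.2) shift [0.134  0.0191 0.003 ] turn [ 0.0002 -0.0003  0.0034]
(38, -22, 35, 0.2) shift [0.1801 0.0192 0.0031] turn [ 0.0002 -0.0003  0.0034]
```

Request:
arm_command(series=[[-1,[0.025,0.01,0],[0,0,0]],[-1,[0.045,0.014,0],[0,0,0]],[-1,[0.065,0.016,0],[0,0,0]],[-1,[0.085,0.018,0],[0,0,0]],[-1,[0.1,0.019,0],[0,0,0]]])

```text
t: 10.5
tool_pos: [0.5655, -0.0756, 0.0356]
orientation: [[0.957, 0.29, -0.0], [0.29, -0.957, 0.0], [-0.0, -0.0, -1.0]]
contact_force: [-2.2, 0.0, -0.1]
width: -0.0001
grip_force: 0.7
```

```bash
python3 -c "
from h import *
pose(None,(60,-74,.3));plan((20,-26,35,.1),(38,-22,35,.1))"
```

```text
cass [ 61.3043 -77.5489   0.3576] cost 5.20738275170184 p 0.77 L [19.3017 34.8601] R [ 103.3069 -189.9579]
post: overhang s 60.98909825427598 front face behind post surface 14.063041342022977
now rack [  5.6898 -28.7558] 35.80119930894268 yaw 0.22118898773897933 F [0.5544 0.2851 0.8086] t 10.6
(20, -26, 35, 0.1) shift [0.0364 0.0011 0.002 ] turn [ 0.0001 -0.0002  0.0193]
(38, -22, 35, 0.1) shift [0.0825 0.0012 0.0021] turn [ 0.0001 -0.0002  0.0193]
```

Request:
arm_command(series=[[-1,[0.02,0,0],[0,0,0.005]],[-1,[0.04,0,0],[0,0,0.01]],[-1,[0.06,0,0],[0,0,0.015]],[-1,[0.075,0,0],[0,0,0.019]]])

```text
t: 11.0
tool_pos: [0.5939, -0.067, 0.0356]
orientation: [[0.985, 0.172, -0.0], [0.172, -0.985, -0.0], [-0.0, 0.0, -1.0]]
contact_force: [-2.7, -0.6, 0.9]
width: -0.0002
grip_force: 0.9
```

```bash
python3 -c "
from h import *
pose('pics/e.png',(85,-74,.2));plan((55,-20,35,.02),(60,-20,35,.02))"
```

```text
cass [ 79.1581 -78.8934   0.2047] cost 5.841193191372328 p 0.79 L [54.76   38.6001] R [ 103.5563 -196.387 ]
post: overhang s 59.1534646965497 front face behind post surface 21.713898357807015
now rack [ 34.558  -22.2218] 35.82175047971796 yaw 0.10169264272548371 F [-0.5545 -0.249   0.2608] t 11.1
(55, -20, 35, 0.02) shift [ 0.0514 -0.0003  0.0021] turn [ 0.0001 -0.0002  0.013 ]
(60, -20, 35, 0.02) shift [0.0638 0.0009 0.0021] turn [ 0.0001 -0.0002  0.013 ]
```

View pics/e.png

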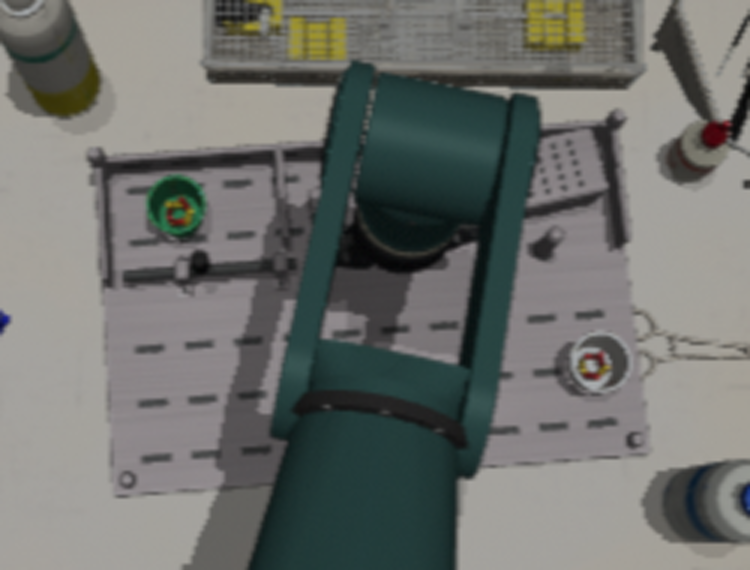

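The right end lies along the fence behind the post at (570,165), and the left end is still about 20 mm short. I finish the swing slowly and watch the force.

Request:
arm_command(series=[[-1,[0.012,0,0],[0,0,0.004]],[-1,[0.024,0,0],[0,0,0.008]],[-1,[0.036,0,0],[0,0,0.012]],[-1,[0.046,0,0],[0,0,0.013]],[-1,[0.055,0,0],[0,0,0.013]]])

```text
t: 11.6
tool_pos: [0.6158, -0.0634, 0.0357]
orientation: [[0.996, 0.092, -0.0], [0.092, -0.996, -0.0], [-0.0, 0.0, -1.0]]
contact_force: [-2.0, 0.3, 0.6]
width: -0.0
grip_force: 1.0
```

```bash
python3 -c "
from h import *
pose(None,(98,-76,.02));plan((60,-20,35,.0))"
```

```text
cass [ 97.5339 -79.9416   0.0435] cost 6.704407144255025 p 0.82 L [92.3197 39.9451] R [ 102.7481 -199.8282]
post: overhang s 52.68148111929473 front face behind post surface 29.519935991707047
now rack [ 56.5977 -20.1198] 35.7180956120651 yaw 0.019777378676462454 F [ 1.1038 -0.1764 -0.4601] t 11.7
(60, -20, 35, 0.0) shift [ 0.0085 -0.0001  0.0018] turn [ 0.0001 -0.0002  0.0031]
```

Nearly flush, so I push 2 mm at a time until the force rises.

Request:
arm_command(series=[[-1,[0.004,0,0],[0,0,0.003]],[-1,[0.008,0,0],[0,0,0.003]],[-1,[0.01,0,0],[0,0,0.003]]])

```text
t: 12.0
tool_pos: [0.6194, -0.0629, 0.0357]
orientation: [[0.997, 0.074, -0.0], [0.074, -0.997, -0.0], [-0.0, -0.0, -1.0]]
contact_force: [-2.2, 0.2, 1.4]
width: 0.0001
grip_force: 1.1
```

Request:
arm_command(series=[[-1,[0.004,0,0],[0,0,0]],[-1,[0.007,0,0],[0,0,0]]])

```text
t: 12.2
tool_pos: [0.6206, -0.0629, 0.0358]
orientation: [[0.997, 0.074, -0.004], [0.074, -0.997, -0.0], [-0.004, -0.0, -1.0]]
contact_force: [-9.4, -0.3, 6.0]
width: 0.0003
grip_force: 4.7
```

Force rose to 9 N, so it is flush. I back off, lift, and check.

Request:
arm_command(series=[[-1,[-0.04,0,0],[0,0,0]],[-1,[-0.1,0,-0.05],[0,0,0]],[-1,[-0.15,0,-0.15],[0,0,0]],[-1,[-0.2,0,-0.25],[0,0,0]],[-1,[-0.25,0,-0.3],[0,0,0]]])

```text
t: 12.7
tool_pos: [0.5242, -0.0708, 0.1602]
orientation: [[0.997, 0.074, 0.008], [0.074, -0.997, -0.002], [0.008, 0.003, -1.0]]
contact_force: [0.5, -0.3, 0.4]
width: 0.0002
grip_force: 0.0
```

```bash
python3 -c "
from h import *
pose('pics/f.png',(98,-76,.02))
for d in arm.masks_of('top','bolt_knob')[:2]: print(d['p'],d['point'],w2r(ray('top',d['point'],.08)))
plan((36,168,150,0),(36,168,68,0),(36,98,68,0))"
```

```text
cass [100.5197 -82.4199  -0.005 ] cost 5.789129541548727 p 0.93 L [101.1235  37.5786] R [  99.9158 -202.4184]
post: overhang s 52.09605142700563 front face behind post surface 29.178743598327088
0.8 [248.2, 196.4] [0.0366 0.1289]
now rack [-36.2028 -20.6515] 158.28053302477693 yaw 0.00015954817604982297 F [-0.4103 -0.3382 -0.3453] t 12.85
(36, 168, 150, 0) shift [ 0.1804 -0.4716  0.0209] turn [ 0.0003 -0.0011  0.    ]
(36, 168, 68, 0) shift [ 0.1791 -0.4721  0.2259] turn [ 0.0003 -0.0011  0.    ]
(36, 98, 68, 0) shift [ 0.1791 -0.2971  0.2263] turn [ 0.0003 -0.0011  0.    ]
```

View pics/f.png

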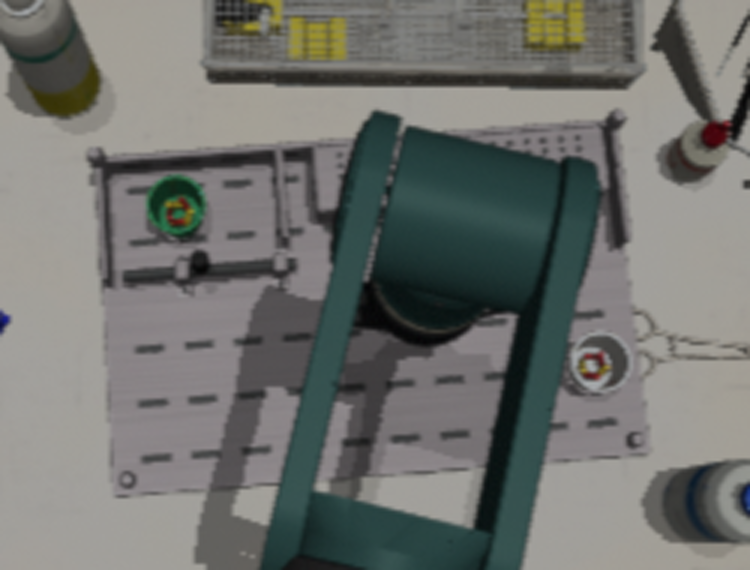

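The cassette lies flush along the back fence (left end at (320,185)), and the knob at (200,260) is still drawn back. Next is the knob.

Request:
arm_command(series=[[-1,[0.04,-0.1,0],[0,0,0]],[-1,[0.08,-0.2,0],[0,0,0]],[-1,[0.12,-0.3,0],[0,0,0]],[-1,[0.16,-0.4,0.01],[0,0,0]],[-1,[0.18,-0.47,0.02],[0,0,0]]])

```text
t: 13.35
tool_pos: [0.5813, 0.1257, 0.145]
orientation: [[0.997, 0.075, -0.002], [0.075, -0.997, 0.001], [-0.002, -0.001, -1.0]]
contact_force: [-0.3, -0.4, -0.4]
width: -0.0003
grip_force: 0.0
```

```bash
python3 -c "
from h import *
plan((36,166,68,0),(36,100,68,0))"
```

```text
now rack [ 35.422  170.9234] 144.9596415462373 yaw 0.0025252781310958483 F [-0.3457 -0.4355 -0.4043] t 13.35
(36, 166, 68, 0) shift [0.0017 0.0125 0.1924] turn [-0.0001  0.0003  0.0004]
(36, 100, 68, 0) shift [0.0013 0.1775 0.1923] turn [-0.0001  0.0003  0.0004]
```

Request:
arm_command(series=[[-1,[0,0,0.06],[0,0,0]],[-1,[0,0,0.12],[0,0,0]],[-1,[0,0,0.165],[0,0,0]],[-1,[0,0,0.18],[0,0,0]],[-1,[0,0,0.18],[0,0,0]]])

```text
t: 13.85
tool_pos: [0.5795, 0.1227, 0.0728]
orientation: [[0.997, 0.074, -0.005], [0.074, -0.997, -0.001], [-0.005, 0.0, -1.0]]
contact_force: [0.0, 0.1, 0.5]
width: 0.0002
grip_force: 0.0
```

Request:
arm_command(series=[[-1,[0,0.03,0],[0,0,0]],[-1,[0,0.055,0],[0,0,0]],[-1,[0,0.08,0],[0,0,0]],[-1,[0,0.105,0],[0,0,0]],[-1,[0,0.13,0],[0,0,0]]])

```text
t: 14.35
tool_pos: [0.5852, 0.0698, 0.0768]
orientation: [[0.997, 0.073, 0.003], [0.073, -0.997, 0.0], [0.003, -0.0, -1.0]]
contact_force: [1.2, 2.3, 1.0]
width: 0.0001
grip_force: 1.1
```

```bash
python3 -c "
from h import *
plan((36,99,70,0))"
```

```text
now rack [ 35.3232 114.9723] 76.81932764258987 yaw 0.0002389376449763586 F [1.2376 2.2835 0.9977] t 14.35
(36, 99, 70, 0) shift [0.0016 0.0399 0.017 ] turn [-0.     -0.0004  0.    ]
```

Request:
arm_command(series=[[-1,[0,0.012,0.005],[0,0,0]],[-1,[0,0.022,0.005],[0,0,0]],[-1,[0,0.03,0.005],[0,0,0]],[-1,[0,0.035,0.005],[0,0,0]]])

```text
t: 14.75
tool_pos: [0.5854, 0.0584, 0.074]
orientation: [[0.997, 0.074, 0.0], [0.074, -0.997, 0.004], [0.001, -0.004, -1.0]]
contact_force: [0.1, 8.9, 2.3]
width: 0.0005
grip_force: 4.4
```

Request:
arm_command(series=[[-1,[0,0.005,0],[0,0,0]],[-1,[0,0.01,0],[0,0,0]]])

```text
t: 14.95
tool_pos: [0.5854, 0.0581, 0.0741]
orientation: [[0.997, 0.075, -0.0], [0.075, -0.997, 0.01], [0.001, -0.01, -1.0]]
contact_force: [0.2, 15.2, 4.1]
width: -0.0001
grip_force: 8.3
```

The stop is reached at 15 N. I back off to the left, lift, and verify.

Request:
arm_command(series=[[-1,[0,-0.04,0],[0,0,0]],[-1,[0,-0.06,-0.08],[0,0,0]],[-1,[-0.03,-0.06,-0.18],[0,0,0]],[-1,[-0.13,-0.03,-0.25],[0,0,0]],[-1,[-0.25,0,-0.28],[0,0,0]]])

```text
t: 15.45
tool_pos: [0.4877, 0.0454, 0.1882]
orientation: [[0.997, 0.075, 0.004], [0.075, -0.997, -0.002], [0.004, 0.003, -1.0]]
contact_force: [-0.8, -0.0, 1.6]
width: 0.0001
grip_force: 0.0
```

Request:
arm_command(series=[[-1,[-0.1,0,0],[0,0,0]],[-1,[-0.2,0,0],[0,0,0]],[-1,[-0.3,0,0],[0,0,0]],[-1,[-0.35,0,0],[0,0,0]],[-1,[-0.35,0,0],[0,0,0]]])

```text
t: 15.95
tool_pos: [0.3451, 0.0352, 0.185]
orientation: [[0.997, 0.073, -0.0], [0.073, -0.997, -0.002], [-0.001, 0.002, -1.0]]
contact_force: [0.6, -0.5, -0.1]
width: 0.0002
grip_force: 0.0
```

```bash
python3 -c "
from h import *
pose('pics/g.png',(100,-80,.0))
for d in arm.masks_of('top','bolt_knob')[:2]: print(d['p'],d['point'],w2r(ray('top',d['point'],.08)))
plan()"
```

```text
cass [ 99.0435 -82.3664   0.0013] cost 7.761521616405517 p 0.73 L [98.8896 37.6335] R [  99.1974 -202.3663]
post: overhang s 52.44732929209847 front face behind post surface 28.130211685300942
0.64 [267.0, 194.7] [0.0374 0.0841]
now rack [-203.9577   97.94  ] 185.32549812003685 yaw 0.0007114133259589206 F [-0.2758 -0.3419 -0.2645] t 16.1
```

View pics/g.png

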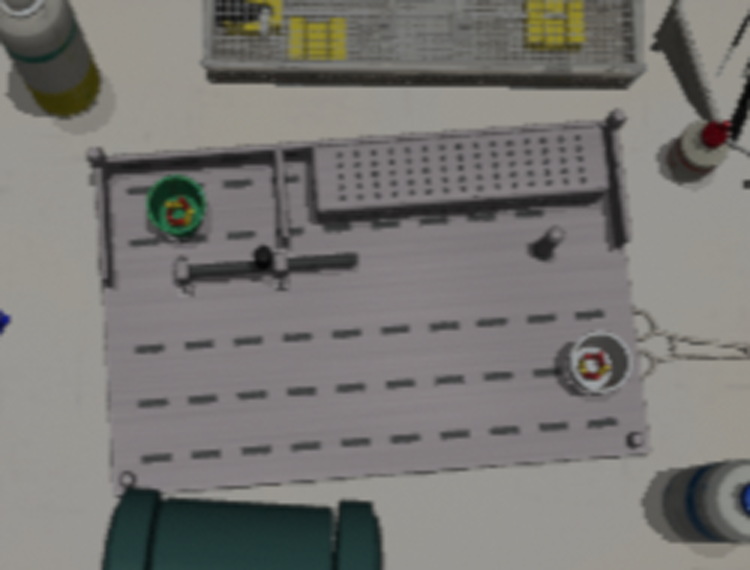

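Run:
```python
from h import *
g=cv2.imread('pics/g.png',0);a=cv2.imread('pics/topc.png',0)
print('tip',w2r(ray('top',crop((357,260)),.042)))
# knob shift by template match
t=a[245:272,186:214];r=cv2.matchTemplate(g[235:280,180:320],t,cv2.TM_CCOEFF_NORMED);m=cv2.minMaxLoc(r);print(m[1],m[3])
x=m[3][0]+180+14;y=m[3][1]+235+13
print('knob before/after',w2r(ray('top',crop((200,258)),.08)),w2r(ray('top',crop((x,y)),.08)))
```

```text
tip [0.0355 0.007 ]
0.9183697700500488 (69, 5)
knob before/after [0.0387 0.1332] [0.039  0.0832]
```

```bash
python3 -c "
from bench import arm
print(arm.job_done())"
```

```text
the job is handed in; nothing more can be done
None
```

I loaded the cassette flush along the back fence and pushed the bolt to its stop, then handed the job in; the last picture puts the bolt tip about 55 mm across the bay, though the knob shift reads nearer 50 mm (47 mm needed), and no verdict was returned.

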